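# Clamp the model-bike wheel and hold the hardness gauge on its tyre

### The job

The wheel has just been loaded in its stand: first swing the open clamp bar down until it lies flat over the axle. Then take the hardness gauge out of the tool rack and hold its tip on the white spot on the tyre, square to the tread (the gauge pointing at the axle), pressing lightly so that the plunger is about half in and never rammed. Do not turn the wheel or disturb the other things, and finish while still holding the gauge pressed there: do not put it down or let go.

Things in the scene. Friction and masses are not known exactly. Their poses are not given: they have to be found in the camera images.
- stand: fixed aluminium wheel stand: base plate 170 x 130 x 12 mm (x, y, z), two uprights 10 mm thick at y = -34 and +34 mm carrying the axle. Origin at the centre of its underside, z up; the axle lies along its y axis 72 mm up, 116 mm long. The clamp bar is on its +y side, its hinge pin parallel to y at x = 50, y = 50, z = 82 mm; the hinge cheeks there are 90 mm tall
- wheel: model-bike wheel, black rubber tyre, 110 mm diameter (tread radius 55), 36 mm wide, flat tread 20 mm wide, upright in the stand. Origin at its centre on the axle, y along the axle, z from the axle out through the white spot: the direction square to the tread there, within 0.4 rad of vertical. Turns only against stiff friction (about 5 N at the tread)
- spot (a point): centre of the round white painted spot (16 mm diameter) on the tyre's tread, at the tread surface, 55 mm from the axle along the wheel's z. Its axes are those of wheel
- clamp (a joint): angle of the clamp bar: 0 rad when shut (level over the axle end, against its stop), growing as the bar's free end rises; starts at 0.45 to 0.85 rad. A stiff hinge: the bar stays where it is left and takes about 2 N at the push point to move
- clamp_push (a point): point on the top face of the dark steel clamp bar (125 x 20 x 8 mm, a black rubber grip 22 mm wide over its last 34 mm), on its centre line 70 mm from the hinge. The bar runs from the hinge to the stand's -x. Shut, this point is at x = -20, y = 50, z = 86 mm in the stand's frame and can be pushed straight down there with closed fingertips. Axes turn with the bar
- rack: plywood tool rack fixed to the table, 60 x 170 x 80 mm (x, y, z), origin at the centre of its underside, z up. Its top plate, 12 mm thick, has two 16 mm through holes at y = -45 and +45 mm; the gauge hangs in one and a driver in the other, either way round
- gauge: hardness gauge hanging upright in the rack: black grip block 32 x 22 x 60 mm (x, y, z), white dial (31 mm) 6 mm proud of its -x face; below it a steel barrel 12 mm diameter, 45 mm long, and a 6 mm plunger standing out 18 mm more. Origin at the centre of the block's underside (resting on the rack, 80 mm up), z up from tip to block. Grip across its y, 35 mm above the origin. About 130 g
- plunger (a joint): how far the gauge's plunger is pushed in: 0 when free, 0.014 m at its end stop. Spring: 0.7 N to start, plus 0.35 N per mm, so half in (7 mm) is about 3.2 N
- gauge_tip (a point): end of the plunger's round tip (3 mm radius), on the gauge's axis, 63 mm below the gauge's origin when the plunger is free. Its axes are those of gauge
- driver: hex driver with a grey waisted round handle (30 mm diameter, 56 mm high) hanging in the rack's other hole; origin at the underside of the handle. To be left alone
- shock: small spring shock absorber lying on the table, 108 x 18 x 18 mm, origin at its underside. To be left alone
- battery: blue battery pack 140 x 46 x 26 mm, origin at its underside. To be left alone
- spray: spray can, 64 mm diameter, 190 mm tall, origin at its underside. To be left alone
- grease: small jar, 50 mm diameter, 55 mm tall, origin at its underside. To be left alone
- spare: spare wheel lying flat, 110 mm diameter, 36 mm thick, no spot on it, origin at its underside. To be left alone
- screwdriver: screwdriver lying on the table, origin at its underside. To be left alone
Things that resemble listed ones, but are neither listed nor needed, are in the scene too. What is shaped like the stand but pink is not meant. There is more than one size of the rack; the one meant has the size given above.

How it is judged (in metres and radians):
On the way, in this order (a step that is already met when the one before it is completed fails the run):
1. the clamp bar is shut flat over the axle (value of joint clamp below 0.06 rad), for 0.2 s.
2. the gauge is lifted out of the rack in the gripper (height (world z) of gauge above 0.145 m and contact force between the fingers and gauge above 0.5 N), for 0.2 s.
At the end, for the whole second after the job is handed in: Clamp within 0.06 rad of shut; gauge gripped and still, off the rack, its tip within 8 mm of the spot's centre, its axis within 0.17 rad of square to the tread, plunger in by 3.5 to 10.5 mm of its 14 mm, pressing the tyre with 1 to 6 N (value of joint clamp below 0.06 rad and distance between gauge_tip and spot below 0.008 m and angle between the z axis of gauge and the z axis of wheel, either way round below 0.17 rad and value of joint plunger between 0.0035 and 0.0105 m and contact force between gauge and wheel between 1 and 6 N and contact force between the fingers and gauge above 1 N and contact force between gauge and rack below 0.1 N and linear speed of gauge below 0.02 m/s); the arm keeps its last pose, push and grip.
It fails at once if the gauge is rammed against the tyre (over 12 N) (contact force between gauge and wheel above 12 N).
It fails at once if the wheel is turned (spot moved more than 7 mm) (distance of spot from where it was at the start of the episode above 0.007 m).
It fails at once if a bystander is disturbed (moved more than 30 mm) (distance of any of driver, shock, battery, spray, grease, spare, screwdriver from where it was at the start of the episode above 0.03 m).
It also fails if it takes over 54 s, if anything falls off the work surface, if the arm or the gripper's body presses on something with over 40 N, if the wrist force passes 120 N, or if a joint passes its speed limit or range.

### The arm

A 6-joint arm with a two-finger parallel gripper is mounted at the origin on the work surface. World frame = base frame: x ahead of the robot, y to its left, z up, the work surface at z = 0. Lengths are in m, angles in degrees, forces in N, time in s.
With the tool pointing down it reaches from about 0.35 to 0.875 m from the base axis. Payload 4.2 kg.
Tool frame: the origin (TCP) lies midway between the tips of the shut fingers; the grasp point (between the pads) lies 19 mm behind it; y points along the fingers, z is the direction in which the jaws open and shut, and the axes are right-handed (so a half turn about y gives the same grasp; the last joint's range is limited). The gripper opens to 87 mm and grips with 3 to 60 N. Pads are 19 mm wide; open, the fingers measure 117 mm over their backs; the gripper's body (75 mm by 190 mm) begins 51 mm behind the grasp point.
Start: joints at [-58.064, 22.042, 0.453, 0, -68.411, -14.817], TCP at [0.184, -0.597, 0.223] pointing down, gripper open.
Joint ranges: [-179.83, 179.83], [-69.29, 118.12], [-61.27, 80.66], [-181.25, 117.63], [-171.15, -9.14], [-177.46, 177.46]. Speed limits (degrees/s): [159.86, 159.86, 180, 180, 180, 180].

### API

Orientations are given as [roll, pitch, yaw] about the fixed x, y, z axes, in that order (R = Rz(yaw) Ry(pitch) Rx(roll)).
In Python, from workcell import env gives the robot as it stands. The module is installed in compiled form; this text tells all that it offers. Calls block until the motion is done:
- env.goto(position, orientation): joint-space move of the TCP to a pose.
- env.move_straight(position, rotation=None, rate=0.15, force_limit=None): straight line of the TCP; rotation=None keeps the orientation; rate is the mean speed in m/s. With force_limit (N) it stops when the force on the tool has changed by that much, and returns True; else False.
- env.set_joints(angles): joint-space move.
- env.gripper_to(opening, grasp_force=None): opening from 0.0 (shut) to 1.0 (fully open); grasp_force is the grip in N (None keeps the last); returns when the fingers have stopped.
- env.dwell(seconds).
- env.inverse_kinematics(position, orientation): joint angles nearest the present ones, or None.
- env.read_state(): the state.
- env.grab_frame(name): name is "scene" or "top"; returns a dict with "image" (420x560x3 uint8, blue, green, red), "fx", "fy", "cx", "cy" (pixels), "position" and "orientation" of the camera in the world. Camera axes: x right, y up, looking along -z (the intrinsics and any distortion apply to the point x, -y, -z); pixel columns grow to the right and rows downward; lengths in m; the calibration is good to about 2 mm. A picture is of the moment at which its call begins. There is no depth.
A pose or a line that the arm cannot do raises env.Unreachable and nothing moves.
- env.close_job(): hands the job in, once; it reports no verdict.
Trained networks look in a picture, given as the dict that the camera call returned (one of the last four; its "shot" number tells which), for a name from the list of things; names that differ only in an ending like _2 or _b are one class to them, and where a whole thing is asked for, a point or a joint stands for the part that bears it (a point fixed in the world has none). Each returns a list of dicts, best first, with "score" (0 to 1); they miss things now and then, are a little off and sometimes report something else, mostly with a low value. They report only what shows in the picture. A call takes as long as a camera call. They do not tell look-alikes from the thing itself.
- env.search_frame(picture, thing): "xyz" ([x, y, z] in m, in world coordinates, good to about 4 mm: the middle of the surface that is visible of it).
- env.trace(picture, thing): "mask" (420x560 bool, what is visible of it).
The state is a dict: "clock": time; "joint_positions": joint angles; "qvel": joint speeds; "joint_torque": joint torques, N m; "position": TCP position; "tool_rot": TCP orientation; "force": force on the tool from outside, world axes, zero at the start; "wrist_torque": the same for the moment, N m; "opening": opening from 0.0 (shut) to 1.0 (fully open).
Only numpy, scipy, OpenCV 4.12 (cv2) and the standard library are available. Lean on these libraries where they do the work, as an engineer would, in place of code of your own. Each camera call takes 0.05 s, during which the arm holds its last target. There are 200 camera calls.

## Working session

There is one attempt and no reset: what is moved stays moved. The work goes in short steps, each a Python script; the robot and the scene stay as the last script left them, time stands still between calls to the robot, and variables do not carry over. Pictures are saved under pics/ and viewed, about 8 in all and at most 12, crops included, and the job is handed in when it is done.

```bash
mkdir -p pics; cat > h.py <<'E'
from workcell import env
import numpy as np, cv2
from scipy.spatial.transform import Rotation as R
def camR(f):
    o=np.array(f["orientation"],float)
    return R.from_euler('xyz',o,degrees=True).as_matrix()
def proj(f,P):
    p=(np.atleast_2d(P)-np.array(f["position"]))@camR(f)
    return np.c_[f["cx"]+f["fx"]*p[:,0]/-p[:,2], f["cy"]+f["fy"]*(-p[:,1])/-p[:,2]]
def ray(f,u,v):
    d=np.array([(u-f["cx"])/f["fx"],-(v-f["cy"])/f["fy"],-1.])
    return np.array(f["position"],float),camR(f)@d
def atz(f,u,v,z):
    p,d=ray(f,u,v); return p+d*(z-p[2])/d[2]
E
python3 - <<'E'
from h import *
s=env.read_state();print(s)
for n in("scene","top"):
    f=env.grab_frame(n);cv2.imwrite(f"pics/{n}0.png",f["image"])
    print({k:v for k,v in f.items() if k!="image"})
    for t in("stand","wheel","spot","clamp","clamp_push","rack","gauge","driver","spare"):
        print(t,[(np.round(d["xyz"],3).tolist(),round(d["score"],2),np.round(proj(f,d["xyz"])[0]).tolist()) for d in env.search_frame(f,t)])
E
```

```text
{'clock': 0.0, 'joint_positions': array([-5.80631451e+01,  2.20919265e+01,  3.80468312e-01, -3.07638976e-02,
       -6.84107547e+01, -1.48169279e+01]), 'qvel': array([ 0.0059947 ,  0.0014266 , -0.13254834,  0.08229164,  0.10736938,
        0.00224947]), 'joint_torque': array([ 1.06390287e-04, -3.90669858e+01,  1.87406266e+01,  4.21986893e+00,
        1.08411990e-02, -2.07815538e-04]), 'position': array([ 0.18383825, -0.59672453,  0.22144743]), 'tool_rot': array([-8.98745390e+01,  3.62329971e-03,  1.71085809e+01]), 'force': array([0.39183867, 0.36763462, 0.37273324]), 'wrist_torque': array([-0.03244136,  0.0482177 , -0.01678683]), 'opening': 0.9977593232012787}
{'fx': 469.6439954606208, 'fy': 469.6439954606208, 'cx': 279.4981257039925, 'cy': 210.0568426131459, 'position': array([ 1.40300807, -0.23111148,  0.77668818]), 'orientation': array([5.52993913e+01, 1.16822775e-02, 7.59499123e+01]), 'shot': 1}
stand [([0.216, -0.312, 0.04], 0.96, [152.0, 197.0]), ([0.561, -0.165, 0.04], 0.67, [220.0, 266.0]), ([0.54, -0.116, 0.113], 0.6, [237.0, 233.0])]
wheel [([0.209, -0.321, 0.095], 0.84, [1
[... 902 characters left out ...]
, 0.61, [404.0, 325.0])]
wheel [([0.189, -0.307, 0.11], 0.93, [410.0, 332.0]), ([0.523, -0.161, 0.116], 0.57, [351.0, 201.0])]
spot [([0.186, -0.312, 0.105], 0.92, [411.0, 333.0]), ([0.521, -0.158, 0.11], 0.83, [349.0, 202.0])]
clamp [([0.195, -0.265, 0.086], 0.91, [391.0, 328.0]), ([0.53, -0.116, 0.116], 0.54, [333.0, 199.0])]
clamp_push [([0.527, -0.117, 0.118], 0.78, [334.0, 200.0]), ([0.2, -0.268, 0.085], 0.63, [392.0, 326.0])]
rack [([0.176, 0.323, 0.112], 0.93, [161.0, 340.0]), ([0.506, 0.185, 0.082], 0.66, [217.0, 210.0]), ([0.531, -0.114, 0.117], 0.18, [332.0, 198.0])]
gauge [([0.501, 0.233, 0.138], 0.6, [195.0, 210.0])]
driver []
spare [([0.772, -0.168, 0.037], 0.9, [348.0, 113.0])]
```

```bash
python3 - <<'E'
import cv2
for n in("scene","top"):
    i=cv2.imread(f"pics/{n}0.png"); cv2.imwrite(f"pics/{n}0b.png",cv2.resize(i,(784,588),interpolation=cv2.INTER_CUBIC))
E
```

```text
(no output)
```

View pics/scene0b.png

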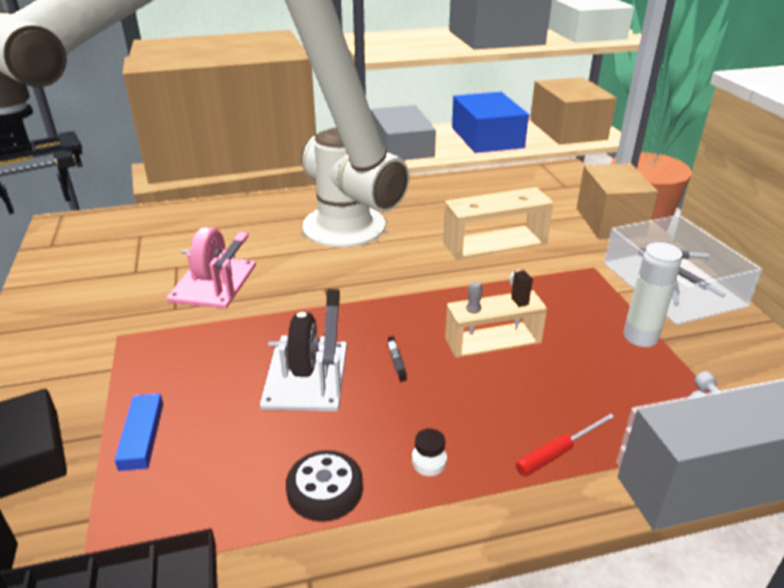

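View pics/top0b.png

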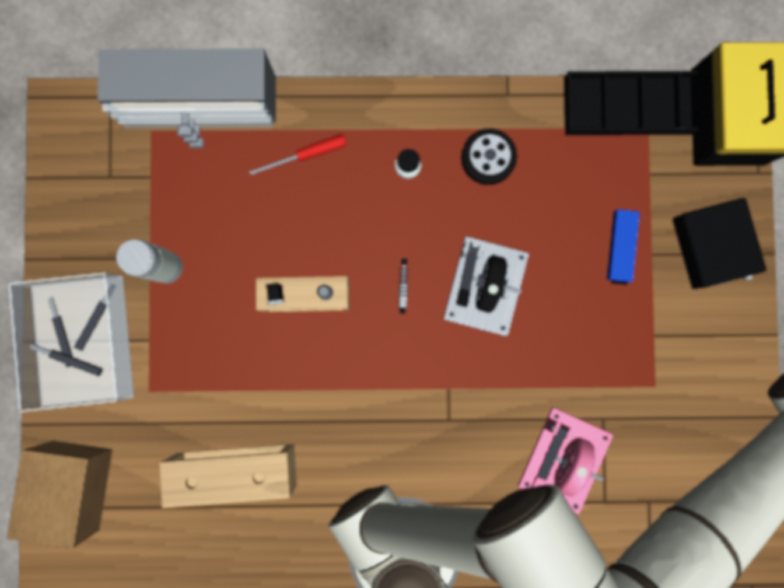

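The white stand (scene 305,370; top 487,285 in the 784-wide view) has the raised bar. The pink one (scene 212,265) is a decoy. The gauge, a black block, is in the left hole of the small rack (scene 521,288; top 275,293), and the driver is at (474,297). The empty rack (scene 497,220) is the wrong size. Next I'll take close crops.

```bash
python3 - <<'E'
import cv2,numpy as np
s=cv2.imread("pics/scene0.png");t=cv2.imread("pics/top0.png")
c=lambda i,x,y,w,h:cv2.resize(i[y:y+h,x:x+w],(400,300),interpolation=cv2.INTER_CUBIC)
m=np.vstack([np.hstack([c(t,300,160,100,75),c(s,170,200,100,75+0)]),np.hstack([c(t,170,180,100,75),c(s,305,185,100,75)])])
cv2.imwrite("pics/crop.png",m)
E
```

```text
(no output)
```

View pics/crop.png

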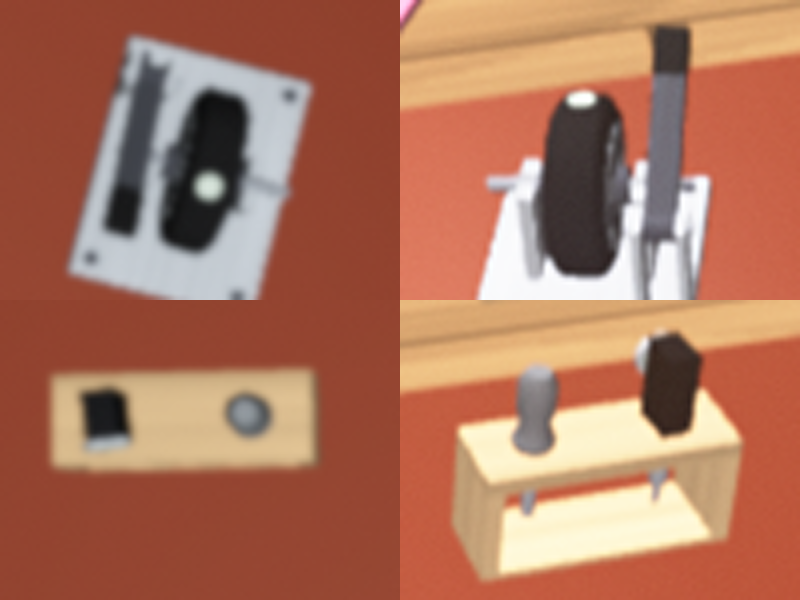

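The top crop shows the spot at (352,206) on the tyre. The bar's grip end points toward the robot and its hinge is at the far end. The gauge dial faces the robot (-x). Next I'll measure the poses from the pixels.

```bash
cat > meas.py <<'E'
from h import *
from scipy.optimize import least_squares
ft=env.grab_frame("top"); fs=env.grab_frame("scene")
def blob(f,m,x,y,w,h):
    n=np.zeros(m.shape,np.uint8); n[y:y+h,x:x+w]=m[y:y+h,x:x+w]
    k,l,st,c=cv2.connectedComponentsWithStats(n); i=1+np.argmax(st[1:,4]); return l==i,c[i],st[i]
def rgb(f): i=f["image"].astype(int); return i[...,2],i[...,1],i[...,0]
r,g,b=rgb(ft)
notred=(((r-g)<45)|(g>110)).astype(np.uint8)
def rect(x,y,w,h,z):
    m,c,st=blob(ft,notred,x,y,w,h)
    cs=max(cv2.findContours(m.astype(np.uint8),0,1)[0],key=len)[:,0]
    P=np.array([atz(ft,u,v,z)[:2] for u,v in cs],np.float32)*1000
    (c,s,a)=cv2.minAreaRect(P); return np.array(c),s,a
print("stand",rect(305,160,85,85,.012)); print("rack",rect(175,190,80,40,.08))
E
python3 - <<'E'
from meas import *
w=lambda f,x,y,ww,h:blob(f,(np.array(f["image"]).min(2)>150).astype(np.uint8),x,y,ww,h)[1:]
a=w(ft,345,199,14,14); b_=w(fs,207,217,16,16); print(a,b_)
A=a[0];B=b_[0]
sol=least_squares(lambda P:np.r_[proj(ft,P)[0]-A,proj(fs,P)[0]-B],[.52,-.16,.125]); print("spot",sol.x,sol.fun)
for z in(.12,.127):print(atz(ft,*A,z),atz(fs,*B,z))
# dial: gauge block top center
for nm,bx,f in(("top",(188,198,18,18),ft),("scene",(365,190,20,22),fs)):
    r,g,b=rgb(f); m=(np.maximum(np.maximum(r,g),b)<75).astype(np.uint8); m,c,st=blob(f,m,*bx); print(nm,c,st)
    if nm=="top":
        cs=np.argwhere(m)[:,::-1].astype(np.float32); print(cv2.minAreaRect(cs))
for P in([.5,.23,.14],):print(proj(ft,P),proj(fs,P))
E
```

```text
stand (array([ 523.13031006, -167.13171387]), (136.4217071533203, 173.38816833496094), 74.60275268554688)
rack (array([506.2539978 , 189.42764282]), (65.52906036376953, 174.97654724121094), 1.0640525817871094)
(array([351.7037037 , 206.22222222]), array([349, 204,   6,   6,  27], dtype=int32)) (array([214.92, 224.32]), array([212, 223,   7,   4,  25], dtype=int32))
spot [ 0.50977319 -0.1626061   0.12459709] [0.2873439  0.04668278 0.2668243  0.01932858]
[ 0.51019445 -0.16256198  0.12      ] [ 0.50324716 -0.16272199  0.12      ]
[ 0.50974227 -0.16151785  0.127     ] [ 0.51283821 -0.16345099  0.127     ]
top [195.87878788 208.        ] [191 203  11  11  99]
((195.97998046875, 207.85997009277344), (10.465181350708008, 9.333809852600098), 81.8698959350586)
scene [372.2565445  203.45026178] [366 194  14  18 191]
[[196.38939195 210.91164951]] [[370.74520292 194.45847268]]
```

```bash
cat >> h.py <<'E'
S=np.array([.523,-.167,0]); SY=-15.4; RS=R.from_euler('z',SY,degrees=True).as_matrix()
st=lambda x,y,z: S+RS@np.array([x,y,z])
E
python3 - <<'E'
from h import *
p=st(-.02,.05,0); print(p)
for yaw in(74.6,-105.4):
    print(yaw,env.inverse_kinematics([p[0],p[1],.25],[-90,0,yaw]),env.inverse_kinematics([.506,.2355,.25],[-90,0,8]))
env.move_straight([.25,-.55,.36])
env.gripper_to(0.0,20)
q=[(np.abs(env.inverse_kinematics([p[0],p[1],.26],[-90,0,y])[5]),y) for y in(74.6,-105.4) if env.inverse_kinematics([p[0],p[1],.26],[-90,0,y]) is not None]
yaw=min(q)[1]; print(yaw)
env.goto([p[0],p[1],.30],[-90,0,yaw])
env.move_straight([p[0],p[1],.20])
f0=env.read_state(); print(f0["clock"],f0["position"],f0["force"])
h=env.move_straight([p[0],p[1],.083],rate=.06,force_limit=18)
s=env.read_state(); print(h,s["clock"],s["position"],s["force"])
f=env.grab_frame("scene"); cv2.imwrite("pics/c1.png",cv2.resize(f["image"][170:290,150:310],(800,600),interpolation=cv2.INTER_CUBIC))
E
```

```text
[ 0.5169959  -0.11348411  0.        ]
74.6 [  5.19162875  11.57377615 -10.35927668   0.         -68.06694717
 -20.59162875] [ 4.15956913e+01  1.44508638e+01 -6.55002324e+00 -2.54444375e-14
 -6.89991129e+01 -1.23595691e+02]
-105.4 [  5.19162875  11.57377615 -10.35927668   0.         -68.06694717
 159.40837125] [ 4.15956913e+01  1.44508638e+01 -6.55002324e+00 -2.54444375e-14
 -6.89991129e+01 -1.23595691e+02]
74.6
6.525 [ 0.51771079 -0.11384865  0.20089332] [-0.13657445 -0.19547884  0.00890935]
True 8.3 [ 0.51661982 -0.11349699  0.08635745] [-0.93403487  0.71165149  5.85348798]
```

View pics/c1.png

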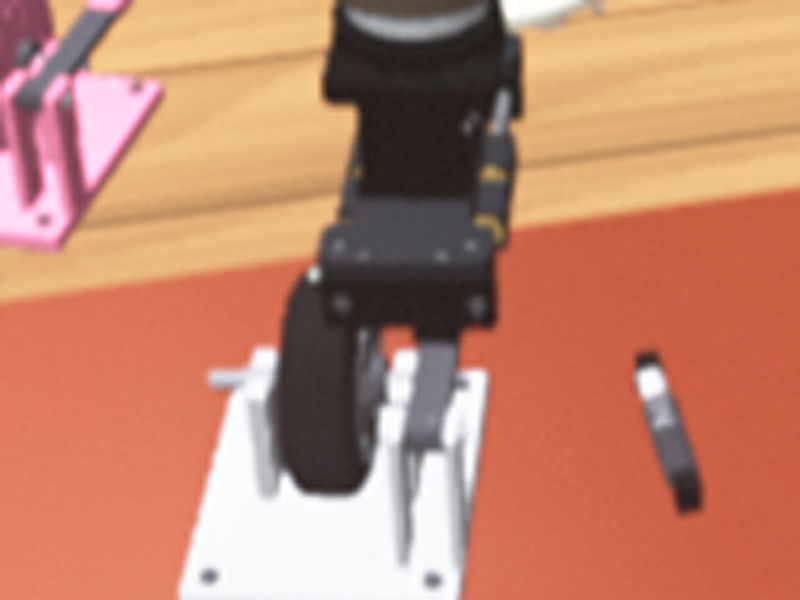

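The bar lies flat: the push stopped on a hard stop at z=0.0864, against 0.086 expected, and the tyre spot still shows at (315,272) in the crop. Next is the gauge.

```bash
cat >> h.py <<'E'
A=-0.257
n=RS@np.array([np.sin(A),0,np.cos(A)])
spot=st(.055*np.sin(A),0,.072+.055*np.cos(A))
def Rfin(s,extra=0.):   # tool y along -n, jaws along +-stand y, turned by extra deg about n
    z=R.from_rotvec(np.radians(extra)*n).apply(RS@np.array([0,s,0.])); y=-n
    return np.c_[np.cross(y,z),y,z]
eul=lambda M:R.from_matrix(M).as_euler('xyz',degrees=True)
E
python3 - <<'E'
from h import *
p=env.read_state()["position"]
env.move_straight([p[0],p[1],.22],rate=.2)
g=np.array([.506,.2355])
for y in(8,188-360):
    for d,e in((spot+n*.12,eul(Rfin(1 if y==8 else -1))),): print(y,env.inverse_kinematics([*g,.2],[-90,0,y]),env.inverse_kinematics(d,e))
f=env.grab_frame("top"); cv2.imwrite("pics/t1.png",f["image"])
print([(d["xyz"],d["score"]) for d in env.search_frame(f,"clamp_push")],spot)
env.gripper_to(0.55)
env.goto([*g,.24],[-90,0,-172])
f=env.grab_frame("scene"); t=env.grab_frame("top")
c=lambda i,x,y,w,h:cv2.resize(i[y:y+h,x:x+w],(400,300),interpolation=cv2.INTER_CUBIC)
cv2.imwrite("pics/c2.png",np.hstack([c(t["image"],300,160,100,75),c(f["image"],330,150,100,75)]))
print(env.read_state()["clock"])
E
```

```text
8 [ 4.15956913e+01  1.65639492e+01 -1.10632753e+01 -2.54444375e-14
 -6.23727755e+01 -1.23595691e+02] [   3.47451325    1.81556777  -26.98482509    6.41224523  -47.41374528
 -112.64552985]
-172 [ 4.15956913e+01  1.65639492e+01 -1.10632753e+01  2.54444375e-14
 -6.23727755e+01  5.64043087e+01] [  3.47451325   1.81556777 -26.98482509   6.41224523 -47.41374528
  67.35447015]
[([0.1909, -0.2616, 0.0865], 0.68)] [ 0.50952203 -0.16328755  0.12519363]
11.725
```

View pics/c2.png

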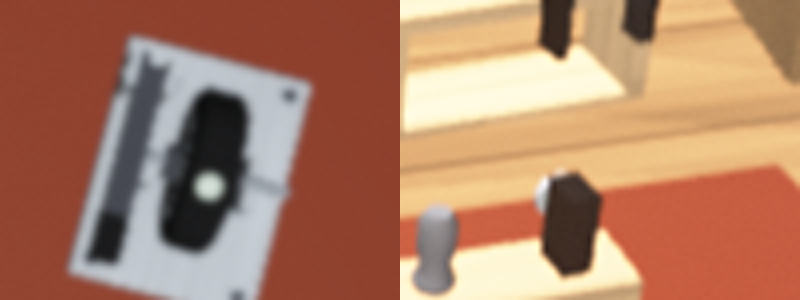

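```bash
python3 - <<'E'
from h import *
g=[.506,.2355]
env.move_straight([*g,.12],rate=.2)
h=env.move_straight([*g,.096],rate=.08,force_limit=8); print(h,env.read_state()["position"])
env.gripper_to(0.0,25)
s=env.read_state(); print(s["clock"],s["opening"]*87,s["force"],s["wrist_torque"])
env.move_straight([*g,.20],rate=.12)
s=env.read_state(); print(s["clock"],s["opening"]*87,s["position"],s["tool_rot"],s["force"])
env.dwell(.3)
f=env.grab_frame("scene"); t=env.grab_frame("top")
R0=R.from_euler('xyz',s["tool_rot"],degrees=True).as_matrix()
# expected gauge origin at lift: TCP z + (0.08-0.096)
tip=np.array([*g,.2-.016-.063]); org=tip+[0,0,.063]
print("exp tip",proj(f,tip),"barrel top",proj(f,org),"top",proj(t,org+[0,0,.06]))
c=lambda i,x,y,w,h:cv2.resize(i[y:y+h,x:x+w],(400,300),interpolation=cv2.INTER_CUBIC)
cv2.imwrite("pics/c3.png",np.hstack([c(t["image"],150,170,100,75),c(f["image"],325,150,100,75)]))
cv2.imwrite("pics/f3.png",f["image"])
E
```

```text
False [0.50628051 0.23565226 0.09643609]
13.5 21.841322260982725 [-0.74757332 -0.94507596  2.3693087 ] [-0.26264542  0.1888971  -0.00160216]
14.5167 21.64842064801484 [0.50537786 0.23516758 0.198963  ] [-8.99576233e+01 -1.13318439e-01 -1.72011740e+02] [-0.07524086  0.38565315 -1.36297302]
exp tip [[372.89556097 201.77452536]] barrel top [[375.81347045 180.28769896]] top [[186.99458332 205.77716573]]
```

View pics/c3.png

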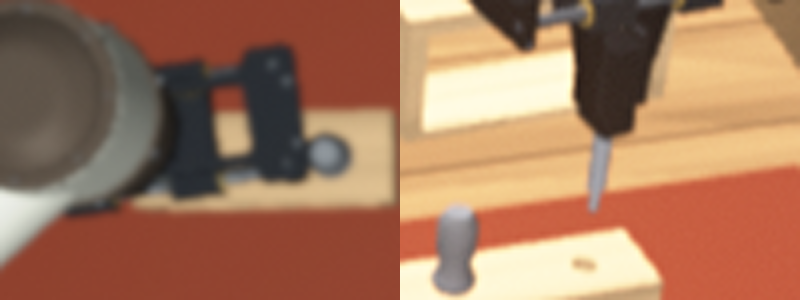

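The gauge is out and its tip shows at scene pixel (372.6, 202.4), where I expected (372.9, 201.8). The rack hole is empty. I'll now go to a point 12 mm off the spot and compare the tip with the spot.

```bash
python3 - <<'E'
from h import *
L=.079; e=eul(Rfin(-1))
env.move_straight([.506,.2355,.28],rate=.2)
env.goto(spot+n*(L+.06),e)
env.move_straight(spot+n*(L+.012),rate=.06)
env.dwell(.3)
s=env.read_state(); print(s["clock"],s["position"]-(spot+n*(L+.012)),s["tool_rot"]-e,s["opening"]*87,s["force"])
f=env.grab_frame("scene"); print("tip exp",proj(f,spot+n*.012),"spot",proj(f,spot))
for q in np.eye(3): print(proj(f,spot+RS@q*.01)-proj(f,spot))
x,y=175,170
cv2.imwrite("pics/c4.png",cv2.resize(f["image"][y:y+75,x:x+100],(800,600),interpolation=cv2.INTER_CUBIC))
E
```

```text
18.1667 [ 4.54783397e-05 -6.19121399e-06  3.07633744e-04] [-0.01100918  0.03365625 -0.00365129] 21.885621599598785 [ 1.27205262  0.33816505 -1.06727634]
tip exp [[214.6489079  219.32060281]] spot [[214.86153118 224.11394464]]
[[-0.58953209  2.56098212]]
[[4.26911595 0.0592044 ]]
[[-0.33804774 -3.46462609]]
```

View pics/c4.png

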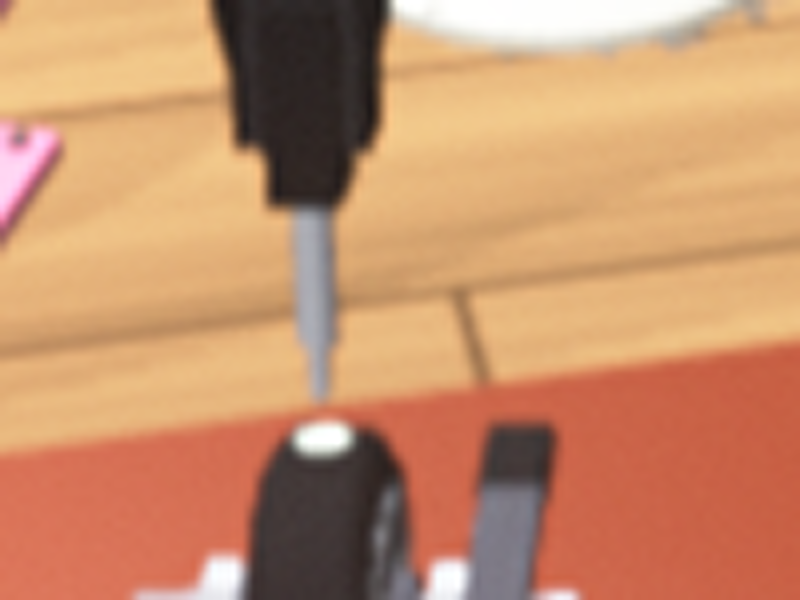

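The tip at crop (320,402) and the spot at (323,438) both agree with their predictions to within 0.5 px. The bar is flat. Now I press.

```bash
python3 - <<'E'
from h import *
L=.079
f0=env.read_state()["force"]
P=lambda:(env.read_state()["position"]-spot)@n-L
for d in(.004,0,-.002,-.004,-.006,-.007,-.008,-.009):
    h=env.move_straight(spot+n*(L+d),rate=.012,force_limit=6); env.dwell(.15)
    s=env.read_state(); F=(s["force"]-f0)@n; print(d,h,round(P(),4),round(F,2),np.round(s["force"]-f0,2),s["clock"])
    if F>2.9 or h: break
f=env.grab_frame("scene"); print("tip exp",proj(f,spot))
x,y=175,170
cv2.imwrite("pics/c5.png",cv2.resize(f["image"][y:y+75,x:x+100],(800,600),interpolation=cv2.INTER_CUBIC))
E
```

```text
0.004 False 0.0041 -0.19 [-0.06 -1.16 -0.13] 19.1833
0 False 0.0001 0.52 [0.11 0.15 0.56] 19.8167
-0.002 False -0.0019 1.18 [-0.12 -0.26  1.2 ] 20.2833
-0.004 False -0.0039 1.85 [-0.65  0.34  1.72] 20.75
-0.006 False -0.0059 2.16 [-0.17 -0.21  2.21] 21.2167
-0.007 False -0.007 2.65 [-1.68  0.23  2.3 ] 21.6167
-0.008 False -0.0079 2.3 [ 0.37 -0.41  2.5 ] 22.0167
-0.009 False -0.009 3.95 [-0.46  0.16  3.95] 22.4167
tip exp [[214.86153118 224.11394464]]
```

View pics/c5.png

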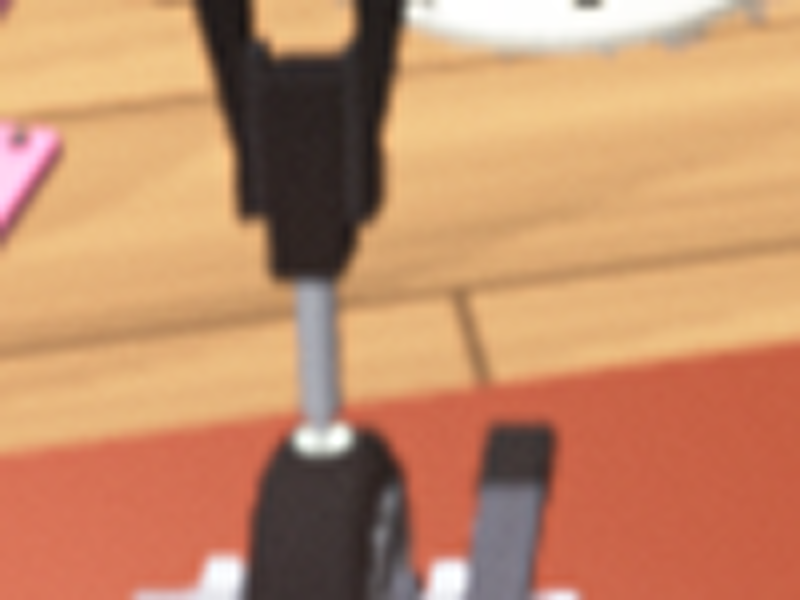

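```bash
python3 - <<'E'
from h import *
F=[]
for i in range(25):
    env.dwell(.04); F.append(env.read_state()["force"])
F=np.array(F); print(F.mean(0),F.std(0),F.mean(0)@n, "free ref", np.array([1.272,.338,-1.067])@n)
s=env.read_state(); print(s["clock"],s["opening"]*87,np.abs(s["qvel"]).max())
E
```

```text
[-0.94943406  0.4466704   2.31782521] [0.55105094 0.47781317 0.50791005] 2.5045130378160447 free ref -1.320850355958534
23.5083 21.556564120108877 0.04587652434534254
```

The averaged press is about 3.75 N, which puts the plunger about 8.7 mm in. I'll back off 1.5 mm to centre it.

```bash
python3 - <<'E'
from h import *
env.move_straight(spot+n*(.079-.0074),rate=.01); env.dwell(.3)
F=[]
for i in range(30):
    env.dwell(.04); F.append(env.read_state()["force"])
F=np.mean(F,0)@n+1.23; print("F",F,"d mm",(F-.7)/.35)
s=env.read_state(); print(s["clock"],s["opening"]*87,s["position"]-(spot+n*.0716))
f=env.grab_frame("scene"); x,y=175,170
cv2.imwrite("pics/c6.png",cv2.resize(f["image"][y:y+75,x:x+100],(800,600),interpolation=cv2.INTER_CUBIC))
if 2.4<F<4: env.close_job(); print("handed in")
E
```

```text
F 3.101949330734994 d mm 6.862712373528555
25.3667 21.90088782475542 [-1.43408709e-05 -4.30470329e-06 -6.93281278e-07]
the job is handed in; nothing more can be done
handed in
```

View pics/c6.png

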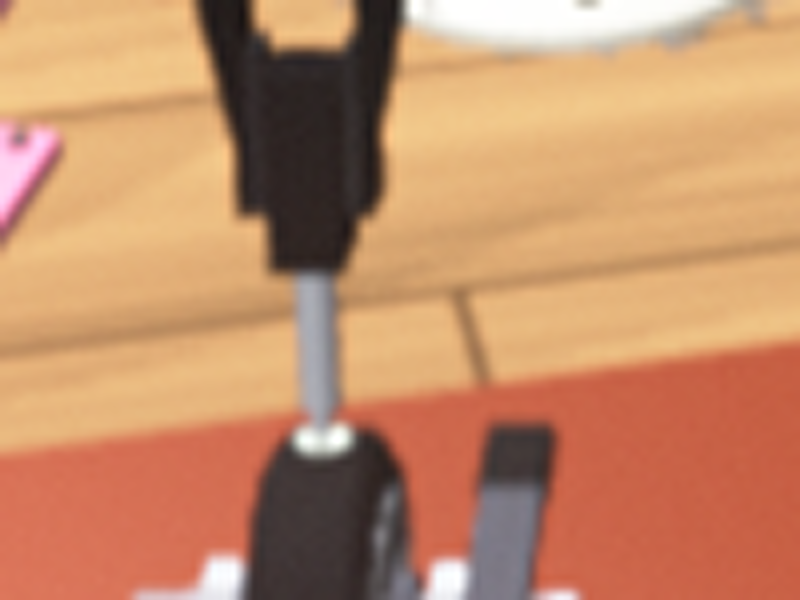

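I shut the clamp bar, lifted the gauge out of the rack, pressed it square onto the white spot, and handed the job in at about 25 s with the gauge still held there.

- **Clamp:** the push ended on a hard stop at z = 0.0864 m, against 0.086 expected, and the bar lies flat in the later pictures.
- **Tip and wheel:** the last picture shows the tip on the middle of the spot, and the spot has not moved. The tip's position along the rolling direction comes from the scene camera alone, because the gripper blocks the top view.
- **Angle:** the arm held its commanded pose to within 0.1 mm. Squareness to the tread follows from my measured stand and spot angles; I did not check it separately.
- **Press:** it averaged 3.1 N, so the plunger is about 6.9 mm in. I first pressed to about 3.75 N and backed off 1.5 mm. Single force readings scatter by about 0.5 N, so both figures are averages.
- **Other things:** I saw nothing else disturbed in the pictures I took, but I did not take a final picture of the whole table.

One disagreement: after the bar was shut, the network found only the pink stand's bar for "clamp_push", so I relied on the picture and the stop height.

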